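Stand the phone battery on edge for testing

ROBOT

A 6-joint arm with a two-finger parallel gripper is mounted at the origin on the work surface. World frame = base frame: x ahead of the robot, y to its left, z up, the work surface at z = 0. Lengths are in m, angles in rad, forces in N, time in s.
With the tool pointing down it reaches from about 0.35 to 0.725 m from the base axis. Payload 4.3 kg.
Tool frame: the origin (TCP) lies between the finger pads; the fingertips stand 25 mm ahead of it and the grasp point (between the pads) lies 6 mm ahead of it (r.finger_overhang is the distance from the TCP to the fingertips, in m); y points along the fingers, z is the direction in which the jaws open and shut, and the axes are right-handed (so a half turn about y gives the same grasp; the last joint's range is limited). The gripper opens to 85 mm and grips with 20 to 120 N. Pads are 22 mm wide; open, the fingers measure 114 mm over their backs; the gripper's body (76 mm by 85 mm) begins 54 mm behind the grasp point. The pads swing forward as they close: fully open they stand 13 mm farther back than shut.
Start: joints at [1.223, 0.377, 0.081, 1.274, 0, 1.46], TCP at [0.135, 0.559, 0.256] pointing down, gripper open.
Joint ranges: [-2.72, 2.72], [-0.84, 1.66], [-1.02, 1.22], [-1.77, 2.12], [-1.37, 1.28], [-3.14, 3.14]. Speed limits (rad/s): [2.57, 2.57, 3.14, 3.14, 3.14, 3.14].

INTERFACE

Orientations are given as a unit quaternion [x, y, z, w].
In Python, from plant import r gives the robot as it stands. The module is installed in compiled form; this text tells all that it offers.
- The arm moves only by the tool carry_out, never from a script. Its argument "motion" is a list of rows, each an object of numbers: "dx", "dy", "dz": the shift along the tool's x, y, z in mm; "spin": the turn about the tool's y in degrees. A call has 1 to 10 rows; each row is the pose to reach, as a shift and turn from the pose commanded when the call began, along the tool's axes at that moment; what a row does not reach only later rows make up. A row lasts 1/8 s, in which the tool goes at most 62.5 mm and 10.7 degrees, less where a joint would pass 70% of its speed; a pose out of reach is approached as far as the arm can. A call with a gripper value outside its range is refused whole. "fingers" is the finger opening in mm, from 0 to 85.4, set as the call begins (left out, the last holds). The fingers move at their own pace and stop on an object; "newtons" is the grip in N (left out, the last holds). Time passes only in rows, so rows that repeat a pose let the fingers close. It gives the time, the measured TCP pose, the force and the opening at its end, in the units of the state.
- r.sense(): the state, without advancing time (a new reading comes with each control period).
- r.read_camera(name): name is "side" or "top" or "wrist"; returns a dict with "frame" (480x640x3 uint8, red, green, blue), "z_map" (480x640 float32, m along the optical axis (not along the pixel's ray), 0 where there is no reading), "intrinsics" (3x3 intrinsics, pixels), "xyz" and "rotation" of the camera in the world. Camera axes: x right, y down, z forward; pixel columns grow to the right and rows downward; lengths in m; the calibration is good to about 2 mm. The wrist camera is an equidistant fisheye: a pixel r from the principal point sees the ray r / f radians off the axis. A picture is of the moment at which its call begins.
- r.job_done(): hands the job in, once; it reports no verdict.
The state is a dict: "clock": time; "q": joint angles; "qd": joint speeds; "joint_efforts": joint torques, N m; "position": TCP position; "ee_rot": TCP orientation; "force": force on the tool from outside, world axes, zero at the start; "torque": the same for the moment, N m; "opening": opening from 0.0 (shut) to 1.0 (fully open).
Only numpy, scipy, OpenCV 4.12 (cv2) and the standard library are available. Lean on these libraries where they do the work, as an engineer would, in place of code of your own. Each camera call takes 0.05 s, during which the arm holds its last target.

TASK

Take the black phone battery off its sloped rest and stand it upright on its thin edge in the middle of the grey test pad, brass contacts on top, so that the meter probes can reach them. Set it down gently and let go. Leave the blue phone leaning where it is.

Things in the scene. Friction and masses are not known exactly. Their poses are not given: they have to be found in the camera images.
- battery: Hard flat black block 18 mm thick (x), 64 wide (y), 80 tall (z), 0.1 to 0.2 kg; yellow band on both faces, three brass contacts on its top edge. Origin: centre of the bottom thin edge (18 x 64); z runs to the contact edge, x is the face normal. It starts leaning on its rest: z 35 degrees off vertical, contact edge up and leaning away from the robot, x away from the robot and down.
- rest_a: The battery's fixed metal rest. Origin: on the table under it; z up. A back 5 mm thick, 44 wide lies under the block's +x face and reaches 40 mm up it; a 44 wide ledge carries the bottom edge, 18 mm above the table. The block's upper 40 mm is free on both faces, with empty space below the overhang; its ends (+-y) are free all the way. Foot plate 75 x 60 x 4.
- test_pad: Fixed grey test pad, 120 x 120 mm, 4 mm thick, with a thin white square frame (90 mm) drawn on it. Origin: centre of its underside on the table; its top is 4 mm above that; z up, x and y along its sides.
- phone: Small blue phone, dark screen and white keys, same size as the battery (18 x 64 x 80 mm), leaning the same way on an identical rest. It stays there. Origin and axes as for the battery.
Things that resemble listed ones, but are neither listed nor needed, are in the scene too. Several things have the shape of the test_pad; the one meant has the colours described above.

How it is judged:
At the end, for the whole second after the job is handed in: The battery stands at rest on its bottom thin edge on the test pad, contacts on top, within 10 degrees of upright and within 20 mm of the pad's centre, and the blue phone is within 20 mm of where it started (angle between battery's own z axis and vertical below 0.175 rad and horizontal distance between battery and test_pad below 0.02 m and z of battery in the frame of test_pad between 0.001 and 0.009 m and linear speed of battery below 0.02 m/s and distance of phone from where it was at the start of the episode below 0.02 m); the robot touches nothing.
It fails at once if the battery is banged down on the pad (over 40 N) (contact force between battery and test_pad above 40 N).
It fails at once if the blue phone is moved by more than 20 mm (distance of phone from where it was at the start of the episode above 0.02 m).
It also fails if it takes over 38 s, if anything falls off the work surface, if the arm or the gripper's body presses on something with over 40 N, if the wrist force passes 120 N, or if a joint passes its speed limit or range.

## Working session

There is one attempt and no reset: what is moved stays moved. The work goes in short steps, Python scripts to look and compute and a tool call to move; the robot and the scene stay as the last step left them, time stands still between calls to the robot, and variables do not carry over. Pictures are saved under pics/ and viewed, and the job is handed in when it is done.

Besides the shell and the picture viewer there is one more tool, called after ">>>" as name(argument=value, ...), one argument or row to a line, values as JSON. carry_out: Moves the arm, as the interface text tells. Its arguments: {"type":"object","properties":{"motion":{"type":"array","items":{"type":"object","properties":{"dx":{"type":"number"},"dy":{"type":"number"},"dz":{"type":"number"},"spin":{"type":"number"}}}},"fingers":{"type":"number"},"newtons":{"type":"number"}},"required":["motion"]}

```bash
mkdir -p pics; cat > h.py <<'E'
import numpy as np,cv2
from plant import r
def snap(n,f):
    c=r.read_camera(n); cv2.imwrite(f'pics/{f}.png',c['frame'][:,:,::-1]); np.savez(f'{f}.npz',**c); return c
def world(c,u,v):
    K=c['intrinsics'];z=c['z_map'][v,u]
    p=np.array([(u-K[0,2])/K[0,0]*z,(v-K[1,2])/K[1,1]*z,z]); return np.array(c['rotation'])@p+c['xyz']
E
python3 - <<'E'
from h import *
s=r.sense();print(s)
for n in['side','top','wrist']:
    c=snap(n,n+'0');print(n,c['intrinsics'].tolist(),c['xyz'],np.array(c['rotation']).tolist())
E
```

```text
{'clock': 0.0, 'q': array([1.22269956e+00, 3.78079482e-01, 7.96281850e-02, 1.27443656e+00,
       1.32870228e-05, 1.46046532e+00]), 'qd': array([-0.00049976, -0.00064967,  0.00094246, -0.00087562, -0.0010541 ,
        0.00161777]), 'joint_efforts': array([-2.50454814e-04, -4.63607025e+01,  2.69874215e+01,  2.10646290e-02,
       -3.03181296e-04,  1.57330575e-06]), 'position': array([0.13522578, 0.55823514, 0.25535237]), 'ee_rot': array([ 0.70283452, -0.08403757,  0.08369239, -0.7013964 ]), 'force': array([ 0.85422315,  0.16482408, -0.12316134]), 'torque': array([-0.0077185 , -0.01093102, -0.01725042]), 'opening': 0.9997389227167214}
side [[488.0372014340548, 0.0, 320.99955934577076], [0.0, 488.0372014340548, 237.83393510068166], [0.0, 0.0, 1.0]] [ 0.29653991 -0.78730123  0.64240254] [0.8919506610850619, -0.12190407796221414, 0.0484070329291414, -0.4326894650082206]
top [[455.2493127953643, 0.0, 316.50295184836574], [0.0, 455.2493127953643, 235.47550349379873], [0.0, 0.0, 1.0]] [ 0.3056948  -0.07055083  1.11485053] [0.7051867822189068, -0.7046467021183732, 0.061597899783719975, -0.04889096153359345]
wrist [[371.64829954431775, 0.0, 316.4952489609302], [0.0, 371.64829954431775, 237.25875056711482], [0.0, 0.0, 1.0]] [0.06629046 0.57610547 0.37205109] [0.778575643820605, 0.6115028151547013, 0.08719618836557752, 0.11082011839788065]
```

```bash
sed -i 's/np.array(c\[.rotation.\])@p/R.from_quat(c["rotation"]).as_matrix()@p/; 1a from scipy.spatial.transform import Rotation as R' h.py; cat h.py
```

```text
import numpy as np,cv2
from scipy.spatial.transform import Rotation as R
from plant import r
def snap(n,f):
    c=r.read_camera(n); cv2.imwrite(f'pics/{f}.png',c['frame'][:,:,::-1]); np.savez(f'{f}.npz',**c); return c
def world(c,u,v):
    K=c['intrinsics'];z=c['z_map'][v,u]
    p=np.array([(u-K[0,2])/K[0,0]*z,(v-K[1,2])/K[1,1]*z,z]); return R.from_quat(c["rotation"]).as_matrix()@p+c['xyz']
```

View pics/side0.png

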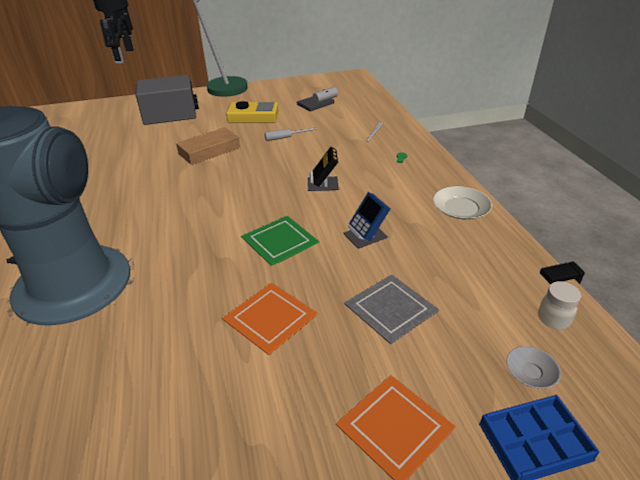

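View pics/top0.png

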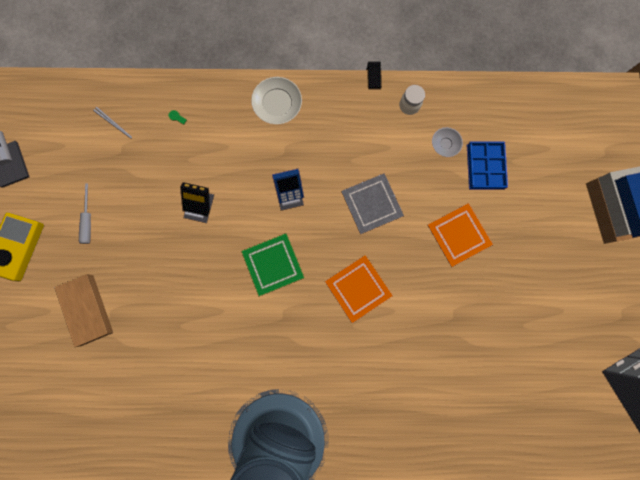

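View pics/wrist0.png

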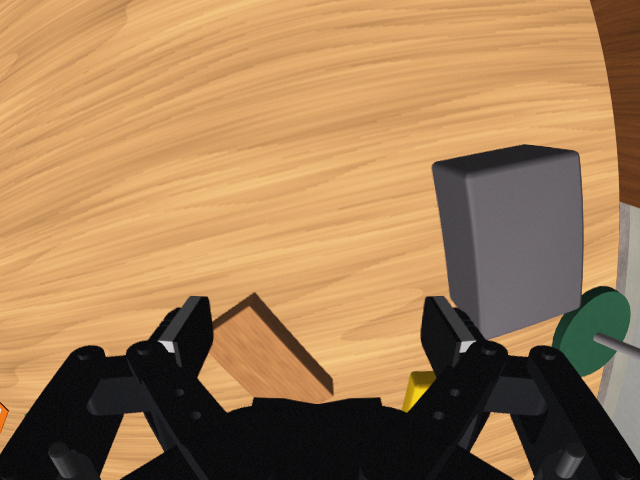

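Side view: the battery is at (325,165), the phone at (370,215) and the grey pad at (391,307). Top view: the battery is at (196,200), the phone at (288,188) and the grey pad at (372,203). In the wrist view the battery is out of sight. Next I'll fit poses from the depth in both views.

```bash
cat > cloud.py <<'E'
from h import *
def cloud(c):
    K=c['intrinsics'];z=c['z_map'];v,u=np.mgrid[:480,:640]
    p=np.stack([(u-K[0,2])/K[0,0]*z,(v-K[1,2])/K[1,1]*z,z],-1)
    return p@R.from_quat(c['rotation']).as_matrix().T+c['xyz']
E
python3 - <<'E'
from cloud import *
np.set_printoptions(precision=4,suppress=True)
for n,bb,pp in[('top',(170,228,165,230),(335,410,168,238)),('side',(300,345,140,195),(340,442,270,345))]:
    c=dict(np.load(n+'0.npz'));P=cloud(c);f=c['frame'].astype(int)
    q=P[pp[2]:pp[3],pp[0]:pp[1]];g=f[pp[2]:pp[3],pp[0]:pp[1]]
    grey=(g.max(2)-g.min(2)<25)
    m=grey.astype(np.uint8);k,l,st,_=cv2.connectedComponentsWithStats(m);b=1+np.argmax(st[1:,4]);pts=q[l==b]
    rect=cv2.minAreaRect((pts[:,:2]*1000).astype(np.float32));print(n,'pad',rect,np.median(pts[:,2]))
    q=P[bb[2]:bb[3],bb[0]:bb[1]].reshape(-1,3);g=f[bb[2]:bb[3],bb[0]:bb[1]].reshape(-1,3)
    hgt=q[:,2]>.03;Q=q[hgt];G=g[hgt]
    print(len(Q),Q.min(0),Q.max(0))
    # plane ransac on lean face
    best=None;rng=np.random.default_rng(0)
    for _ in range(500):
        a=Q[rng.choice(len(Q),3,False)];nn=np.cross(a[1]-a[0],a[2]-a[0]);L=np.linalg.norm(nn)
        if L<1e-6:continue
        nn/=L;i=abs((Q-a[0])@nn)<.002
        if best is None or i.sum()>best.sum():best=i
    S=Q[best];ce=S.mean(0);nn=np.linalg.svd(S-ce)[2][2];nn*=np.sign(nn[2]);print('face n',nn,'cen',ce,best.sum(),'tilt',np.degrees(np.arcsin(nn[2])),'yaw',np.degrees(np.arctan2(nn[1],nn[0])))
    np.save(n+'_b.npy',Q)
    cv2.imwrite(f'pics/{n}b.png',cv2.resize(c['frame'][bb[2]:bb[3],bb[0]:bb[1],::-1],None,fx=9,fy=9,interpolation=cv2.INTER_CUBIC))
E
```

```text
top pad ((486.94671630859375, -150.70379638671875), (147.9252166748047, 367.729736328125), 44.23084259033203) 0.004237935928374292
777 [ 0.3057 -0.0706  0.03  ] [0.5953 0.2357 1.1149]
face n [-0.8027  0.19    0.5653] cen [0.556  0.2001 0.0606] 494 tilt 34.424466909705345 yaw 166.68244701997392
side pad ((418.17926025390625, -452.43341064453125), (693.9320678710938, 161.8294219970703), 56.9095344543457) 0.004281501751853545
516 [ 0.2965 -0.7873  0.03  ] [0.5917 0.237  0.6424]
face n [-0.7982  0.1744  0.5766] cen [0.553  0.1984 0.0616] 283 tilt 35.2145911769013 yaw 167.67323949128166
```

View pics/topb.png

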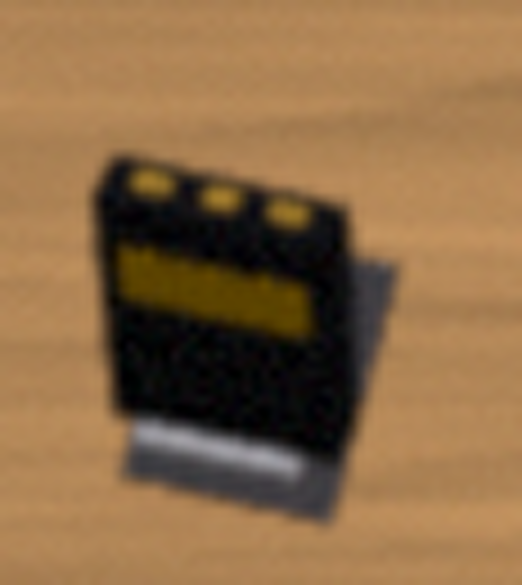

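View pics/sideb.png

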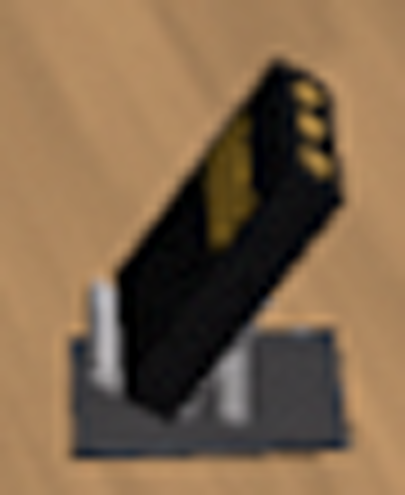

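Top crop: a leaning black block with its contacts at the upper left and the ledge in front. Side crop: the rest's back post is under the overhang, and the white ledge part is on the near side. I'll fit the box and the pad, leaving out invalid depths.

```bash
cat > fit.py <<'E'
from cloud import *
np.set_printoptions(precision=4,suppress=True)
for n,bb,pp in[('top',(170,228,165,230),(335,410,168,238)),('side',(300,345,140,195),(340,442,270,345))]:
    c=dict(np.load(n+'0.npz'));P=cloud(c);f=c['frame'].astype(int);ok=c['z_map']>0
    q=P[pp[2]:pp[3],pp[0]:pp[1]];g=f[pp[2]:pp[3],pp[0]:pp[1]];o=ok[pp[2]:pp[3],pp[0]:pp[1]]
    m=((g.max(2)-g.min(2)<25)&o).astype(np.uint8);k,l,st,_=cv2.connectedComponentsWithStats(m);b=1+np.argmax(st[1:,4]);pts=q[l==b]
    print(n,'pad',cv2.minAreaRect((pts[:,:2]*1000).astype(np.float32)),np.median(pts[:,2]))
    sl=np.s_[bb[2]:bb[3],bb[0]:bb[1]];q=P[sl].reshape(-1,3);g=f[sl].reshape(-1,3);o=ok[sl].reshape(-1)
    dark=(g.max(1)<60)|((g[:,2]<40)&(g[:,0]>70))
    nn=np.array([-np.cos(np.radians(35))*np.cos(np.radians(-13)),-np.cos(np.radians(35))*np.sin(np.radians(-13)),np.sin(np.radians(35))])
    X=-nn;Y=np.array([np.sin(np.radians(13)),np.cos(np.radians(13)),0]);Z=np.cross(X,Y)
    Q=q[o&dark&(q[:,2]>.012)];L=Q@np.stack([X,Y,Z],1)
    print('n',len(L),'pct x',np.percentile(L[:,0],[1,5,25,50,75,95,99]),'y',np.percentile(L[:,1],[0,2,50,98,100]),'z',np.percentile(L[:,2],[0,2,50,98,100]))
    face=L[:,0]<np.percentile(L[:,0],5)+.004;F=L[face];xf=np.median(F[:,0])
    yc=(np.percentile(F[:,1],1)+np.percentile(F[:,1],99))/2;zt=np.percentile(L[:,2],99.0)
    print('ydim',np.ptp(F[:,1]),'zdim',np.ptp(F[:,2]),'origin(top-80)',(xf+.009)*X+yc*Y+(zt-.08)*Z, 'origin(bottom)',(xf+.009)*X+yc*Y+np.percentile(F[:,2],1)*Z)
    # rest points
    A=q[o&~dark&(q[:,2]>.007)];gg=g[o&~dark&(q[:,2]>.007)]
    for a,b_ in list(zip(A,gg))[::6]:
        if b_.min()>90: print('   rest',a,b_)
E
python3 fit.py
```

```text
top pad ((563.9718017578125, -229.49053955078125), (118.42974853515625, 118.78337097167969), 23.273723602294922) 0.004221033538960306
n 727 pct x [0.3688 0.3698 0.3713 0.3725 0.3741 0.3834 0.387 ] y [0.2873 0.2885 0.3167 0.3492 0.352 ] z [0.2888 0.2947 0.3377 0.3704 0.3724]
ydim 0.06326758958139667 zdim 0.08262121419154905 origin(top-80) [0.5382 0.2034 0.0196] origin(bottom) [0.5396 0.2031 0.0217]
   rest [0.5349 0.2297 0.0241] [133 126 130]
   rest [0.5327 0.2203 0.0225] [156 155 159]
   rest [0.53   0.2199 0.0237] [141 139 143]
   rest [0.5297 0.2049 0.0256] [139 138 144]
   rest [0.5271 0.212  0.0259] [119 117 121]
   rest [0.5278 0.1982 0.0228] [158 155 162]
   rest [0.5248 0.1975 0.0253] [142 141 146]
   rest [0.5228 0.198  0.0228] [94 92 96]
side pad ((562.426025390625, -229.939697265625), (121.95387268066406, 119.98912811279297), 22.916751861572266) 0.004278408168177816
n 480 pct x [0.3679 0.3684 0.3695 0.3711 0.3789 0.3854 0.3874] y [0.2846 0.2868 0.2943 0.3432 0.351 ] z [0.2827 0.2924 0.3334 0.3689 0.3697]
ydim 0.06168885597817042 zdim 0.08676641653772105 origin(top-80) [0.5349 0.2009 0.0197] origin(bottom) [0.5368 0.2004 0.0225]
   rest [0.552  0.2359 0.0475] [166 130  91]
   rest [0.5328 0.233  0.0242] [183 163 148]
   rest [0.526  0.2156 0.0268] [112 109 111]
   rest [0.5303 0.2132 0.0246] [154 152 153]
   rest [0.522  0.1995 0.0284] [104 102 104]
   rest [0.5214 0.197  0.0272] [102 101 103]
   rest [0.5205 0.1936 0.0265] [106 103 104]
   rest [0.5197 0.1905 0.0257] [93 91 92]
   rest [0.5577 0.1842 0.0227] [148 145 147]
   rest [0.5536 0.1877 0.0185] [123 121 122]
   rest [0.5575 0.1843 0.0113] [143 140 142]
```

```bash
cat > go.py <<'E'
from h import *
np.set_printoptions(precision=2,suppress=True)
U=np.array([.974,-.225,0]);O=np.array([.537,.202,.020])
def plan(tcp,jaw_deg=None,s=None):
    """tcp target world -> dx,dy,dz(mm), spin(deg); jaw_deg = heading of jaw axis mod 180"""
    s=s or r.sense();M=R.from_quat(s['ee_rot']).as_matrix()
    d=M.T@(np.array(tcp)-s['position'])*1000;sp=0
    if jaw_deg is not None:
        a=np.arctan2(M[1,2],M[0,2]);e=(np.radians(jaw_deg)-a+np.pi/2)%np.pi-np.pi/2
        sp=np.degrees(e)*np.sign(M[2,1])   # tool y down -> sign flips
    return d,sp
def st():
    s=r.sense();M=R.from_quat(s['ee_rot']).as_matrix()
    print('t',s['clock'],'pos',s['position']*1000,'F',s['force'],'T',s['torque'],'open',s['opening']*85.4,'jaw',np.degrees(np.arctan2(M[1,2],M[0,2])),'\n',M)
E
python3 - <<'E'
from go import *
st()
print(plan([.5705,.1943,.2],77),plan([.5705,.1943,.075],77))
E
```

```text
t 0.15 pos [135.27 558.39 255.57] F [-0.33  0.79  0.67] T [-0.01 -0.03 -0.03] open 85.57284893707741 jaw 76.37719192569314 
 [[ 0.97 -0.    0.24]
 [-0.24 -0.    0.97]
 [-0.   -1.   -0.  ]]
(array([ 508.75,   55.87, -251.25]), np.float64(-0.6228080743068625)) (array([ 508.78,  180.87, -251.06]), np.float64(-0.6228080743068625))
```

>>> carry_out(
  motion=[
    {"dx": 50, "dy": 5, "dz": -25, "spin": -0.6},
    {"dx": 100, "dy": 10, "dz": -50, "spin": -0.6},
    {"dx": 150, "dy": 15, "dz": -75, "spin": -0.6},
    {"dx": 200, "dy": 20, "dz": -100, "spin": -0.6},
    {"dx": 250, "dy": 25, "dz": -125, "spin": -0.6},
    {"dx": 300, "dy": 30, "dz": -150, "spin": -0.6},
    {"dx": 350, "dy": 35, "dz": -175, "spin": -0.6},
    {"dx": 410, "dy": 40, "dz": -205, "spin": -0.6},
    {"dx": 460, "dy": 50, "dz": -230, "spin": -0.6},
    {"dx": 509, "dy": 55, "dz": -251, "spin": -0.6},
  ],
  fingers=85,
  newtons=30,
)

```text
clock: 1.4
position: [0.572, 0.1931, 0.2004]
ee_rot: [0.703, -0.081, 0.08, -0.702]
force: [0.9, 0.8, -0.1]
opening: 0.995
```

>>> carry_out(
  motion=[
    {},
    {},
  ],
)

```text
schema error: expected keys dx, dy, dz, spin
```

```bash
python3 - <<'E'
from go import *
st(); print(plan([.5705,.1943,.075],77)); snap('wrist','wrist1');snap('side','side1')
E
```

```text
t 1.4 pos [572.02 193.12 200.42] F [ 0.92  0.77 -0.08] T [ 0.04 -0.   -0.03] open 84.96884750172197 jaw 76.91700216844235 
 [[ 0.97 -0.    0.23]
 [-0.23 -0.    0.97]
 [-0.   -1.   -0.  ]]
(array([ -1.61, 125.42,   0.85]), np.float64(-0.0829978315576507))
```

View pics/wrist1.png

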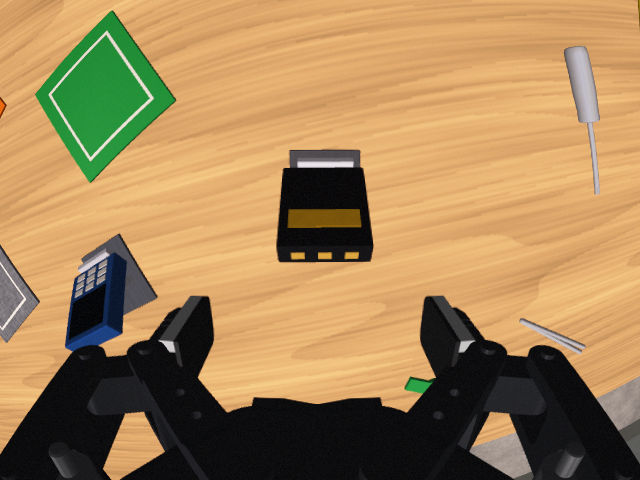

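Wrist view: the battery is centred near (324,215), square to the jaw, with its contacts at row 256. I'll check its lateral centring through the fisheye.

```bash
python3 - <<'E'
from go import *
c=dict(np.load('wrist1.npz'));K=c['intrinsics'];Rm=R.from_quat(c['rotation']).as_matrix()
np.set_printoptions(precision=4,suppress=True)
def fw(u,v):
    a=np.array([u-K[0,2],v-K[1,2]]);rr=np.hypot(*a);th=rr/K[0,0];z=c['z_map'][v,u]
    return Rm@np.array([*(a/rr*np.tan(th)*z),z])+c['xyz']
V=np.array([.225,.974,0])
f=c['frame'].astype(int)
for v in[180,200,230,242,256]:
    row=f[v].max(1)<70
    cols=[u for u in range(260,390) if row[u] or (f[v,u,2]<60 and f[v,u,0]>60 and 285<u<362)]
    cols=[u for u in cols if row[u]]
    a,b=fw(cols[0]+1,v),fw(cols[-1]-1,v); m=(a+b)/2
    print(v,cols[0],cols[-1],a,b,'mid',m,'V off from tcp',(m-r.sense()['position'])@V,'ulen',(m-O)@U, np.linalg.norm(a-b))
E
```

```text
180 282 364 [0.5325 0.1774 0.0351] [0.5461 0.2369 0.0362] mid [0.5393 0.2071 0.0357] V off from tcp 0.007619468553175232 ulen 0.0010846263546775725 0.061074689762769994
200 281 366 [0.5446 0.1752 0.0529] [0.5581 0.2337 0.0534] mid [0.5514 0.2044 0.0531] V off from tcp 0.007697681251766917 ulen 0.013440831478650942 0.06009286311222566
230 278 370 [0.5601 0.1713 0.077 ] [0.5743 0.2303 0.0758] mid [0.5672 0.2008 0.0764] V off from tcp 0.007707260448144902 ulen 0.029674409623563054 0.06070228435242016
242 277 372 [0.5662 0.1697 0.0841] [0.5801 0.2293 0.0843] mid [0.5731 0.1995 0.0842] V off from tcp 0.007809850068455127 ulen 0.03575405499745322 0.06124154805948787
256 278 370 [0.5764 0.1675 0.0821] [0.5904 0.2264 0.0815] mid [0.5834 0.197  0.0818] V off from tcp 0.0076096721544704465 ulen 0.04632730270133749 0.060592633066362464
```

>>> carry_out(
  motion=[
    {"dx": -1, "dy": 35, "dz": 5, "spin": 0},
    {"dx": -1, "dy": 65, "dz": 5, "spin": 0},
    {"dx": -1, "dy": 70, "dz": 5, "spin": 0},
  ],
)

```text
clock: 1.88
position: [0.5685, 0.2001, 0.1289]
ee_rot: [0.703, -0.082, 0.078, -0.702]
force: [0.3, -0.3, 1.3]
opening: 0.996
```

```bash
python3 - <<'E'
from go import *
st(); snap('wrist','wrist2')
E
```

```text
t 1.875 pos [568.53 200.07 128.88] F [ 0.31 -0.28  1.34] T [-0.02  0.04  0.04] open 85.09498562920163 jaw 77.0066450581147 
 [[ 0.97 -0.01  0.22]
 [-0.22 -0.    0.97]
 [-0.01 -1.   -0.  ]]
```

View pics/wrist2.png

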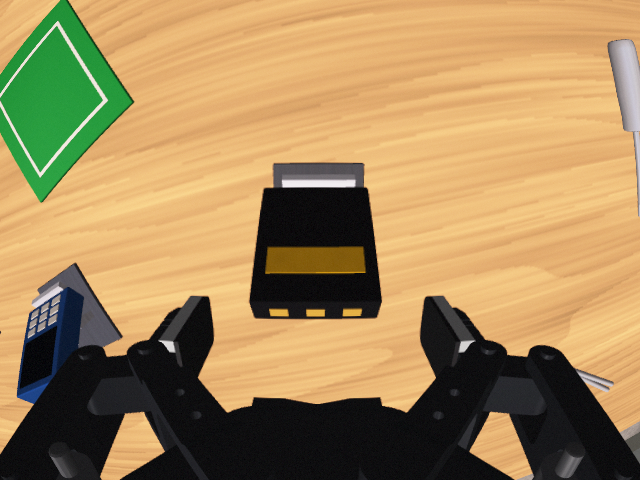

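Wrist view: the battery's contact edge runs from column 250 to 381 at row 303, with its middle at 315.5. The fingers' middle is 317, so it is centred. I'll go down and close.

>>> carry_out(
  motion=[
    {"dx": 3, "dy": 25, "dz": 0, "spin": 0},
    {"dx": 3, "dy": 45, "dz": 0, "spin": 0},
    {"dx": 3, "dy": 56, "dz": 0, "spin": 0},
    {"dx": 3, "dy": 56, "dz": 0, "spin": 0},
  ],
)

```text
clock: 2.42
position: [0.5739, 0.1996, 0.0755]
ee_rot: [-0.703, 0.08, -0.08, 0.703]
force: [-0.1, -0.0, 1.0]
opening: 0.993
```

>>> carry_out(
  motion=[
    {"dx": 0, "dy": 0, "dz": 0, "spin": 0},
    {"dx": 0, "dy": 0, "dz": 0, "spin": 0},
    {"dx": 0, "dy": 0, "dz": 0, "spin": 0},
    {"dx": 0, "dy": 0, "dz": 0, "spin": 0},
    {"dx": 0, "dy": 0, "dz": 0, "spin": 0},
    {"dx": 0, "dy": 0, "dz": 0, "spin": 0},
  ],
  fingers=55,
  newtons=30,
)

```text
clock: 3.18
position: [0.575, 0.1995, 0.0768]
ee_rot: [-0.702, 0.079, -0.081, 0.703]
force: [-1.5, -0.9, 6.5]
opening: 0.74
```

```bash
python3 - <<'E'
from go import *
st(); snap('wrist','wrist3');c=snap('side','side3')
cv2.imwrite('pics/side3c.png',cv2.resize(c['frame'][90:210,270:390,::-1],None,fx=5,fy=5,interpolation=cv2.INTER_CUBIC))
E
```

```text
t 3.175 pos [574.95 199.48  76.76] F [-1.48 -0.89  6.54] T [-0.26  0.3   0.06] open 63.23862040361062 jaw 76.97214130954507 
 [[ 0.97  0.    0.23]
 [-0.23  0.    0.97]
 [ 0.   -1.    0.  ]]
```

View pics/side3c.png

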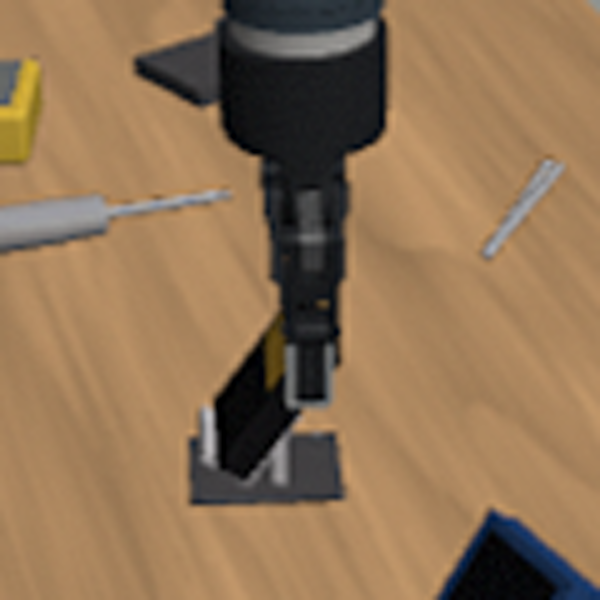

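View pics/wrist3.png

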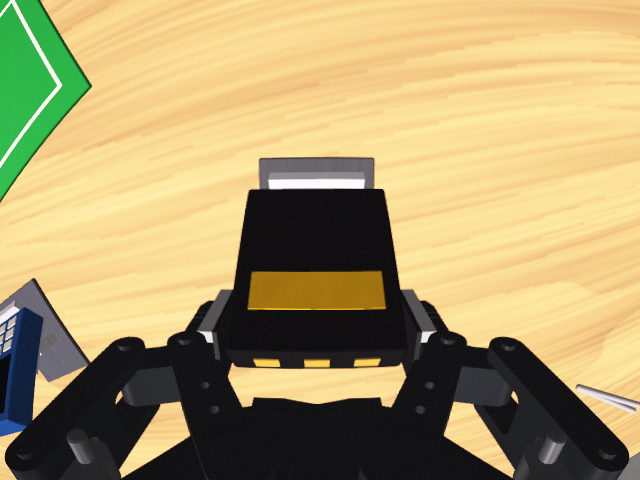

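Side view: the finger at (310,370) in the crop closes on the battery's end near the top. Wrist view: both pads are on the ends at about (215,325) and (420,325). I'll lift along the battery's slope, then move away beyond the rest.

>>> carry_out(
  motion=[
    {"dx": 4, "dy": -6, "dz": 0, "spin": 0},
    {"dx": 8, "dy": -14, "dz": 0, "spin": 0},
    {"dx": 16, "dy": -26, "dz": 0, "spin": 0},
    {"dx": 24, "dy": -40, "dz": 0, "spin": 0},
    {"dx": 32, "dy": -54, "dz": 0, "spin": 0},
    {"dx": 40, "dy": -60, "dz": 0, "spin": 0},
    {"dx": 40, "dy": -60, "dz": 0, "spin": 0},
  ],
  newtons=40,
)

```text
clock: 4.15
position: [0.6141, 0.1903, 0.1356]
ee_rot: [-0.702, 0.08, -0.081, 0.703]
force: [-0.4, -0.3, -2.4]
opening: 0.743
```

```bash
python3 - <<'E'
from go import *
st(); snap('wrist','wrist4');c=snap('side','side4')
cv2.imwrite('pics/side4c.png',cv2.resize(c['frame'][90:210,270:390,::-1],None,fx=5,fy=5,interpolation=cv2.INTER_CUBIC))
E
```

```text
t 4.15 pos [614.08 190.31 135.64] F [-0.36 -0.29 -2.45] T [-0.   -0.05  0.02] open 63.46195537317418 jaw 76.94641829308306 
 [[ 0.97  0.    0.23]
 [-0.23  0.    0.97]
 [ 0.   -1.    0.  ]]
```

View pics/side4c.png

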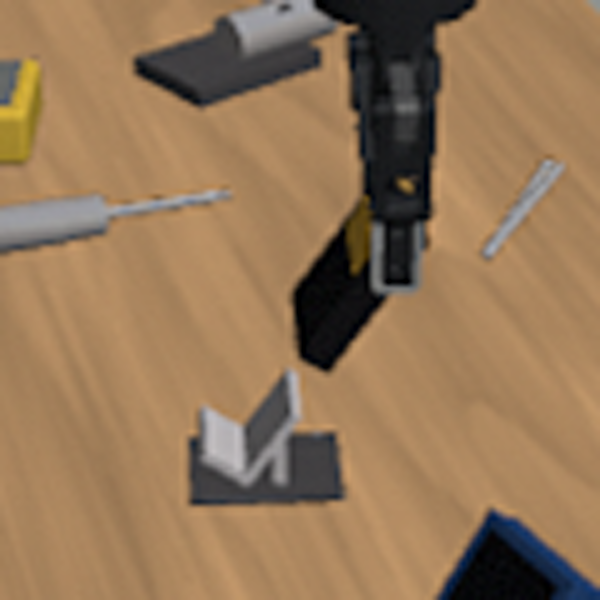

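View pics/wrist4.png

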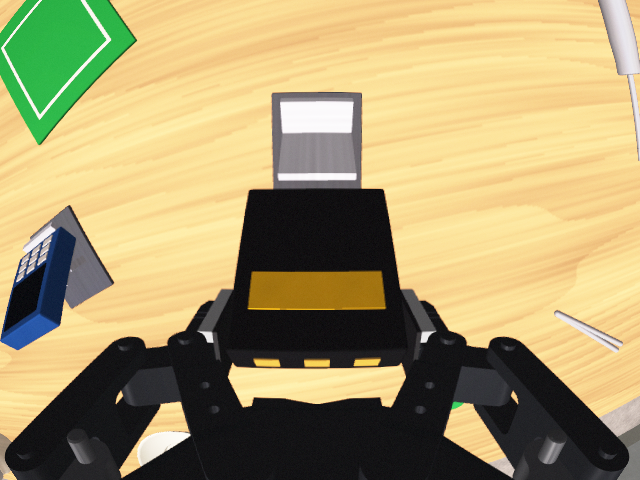

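Side crop: the battery is held at its old tilt, with its lower corner at (325,370). The empty V-shaped rest's back tops out at (292,375). In the wrist view the top of the back is the white strip at row 177. I'll measure that edge.

```bash
python3 - <<'E'
from go import *
np.set_printoptions(precision=4,suppress=True)
c=dict(np.load('wrist4.npz'));K=c['intrinsics'];Rm=R.from_quat(c['rotation']).as_matrix()
def fw(u,v):
    a=np.array([u-K[0,2],v-K[1,2]]);rr=np.hypot(*a);th=rr/K[0,0];z=c['z_map'][v,u]
    return Rm@np.array([*(a/rr*np.tan(th)*z),z])+c['xyz']
p0=r.sense()['position']
for v in range(130,196,4):
    p=fw(316,v);print('w',v,p,'u,V,h rel TCP mm',(p-p0)@U*1000,(p-p0)[2]*1000,c['frame'][v,316])
from cloud import cloud
s=dict(np.load('side4.npz'));P=cloud(s)
for v in range(163,180,2):
    for u in (326,328):
        p=P[v,u];print('s',v,u,'u,h rel',(p-p0)@U*1000,(p-p0)[2]*1000,s['frame'][v,u])
# battery lower pts side
for v,u in[(162,333),(160,332),(155,330),(160,335),(158,338),(150,330)]:
    p=P[v,u];print('bat',v,u,(p-p0)@U*1000,(p-p0)[2]*1000,s['frame'][v,u])
for v in(192,200,220,300,340,357,362):
    p=fw(316,v);print('wb',v,(p-p0)@U*1000,(p-p0)[2]*1000)
E
```

```text
w 130 [0.5438 0.2077 0.0129] u,V,h rel TCP mm -70.90749859516046 -121.70895372298574 [252 250 251]
w 134 [0.5463 0.2071 0.0139] u,V,h rel TCP mm -68.34031076425933 -120.67740366296653 [145 140 147]
w 138 [0.5488 0.2066 0.0164] u,V,h rel TCP mm -65.82030350260274 -118.18115345942398 [148 141 146]
w 142 [0.5511 0.206  0.0211] u,V,h rel TCP mm -63.41371121652241 -113.52481264974979 [148 141 146]
w 146 [0.5534 0.2055 0.0234] u,V,h rel TCP mm -61.01610801806791 -111.18027727305252 [147 142 146]
w 150 [0.5556 0.205  0.028 ] u,V,h rel TCP mm -58.775174725658395 -106.65504535377609 [150 142 147]
w 154 [0.5578 0.2044 0.0317] u,V,h rel TCP mm -56.58178971850648 -102.91588508138749 [145 140 143]
w 158 [0.5601 0.2039 0.0319] u,V,h rel TCP mm -54.21304342655739 -102.72960351696447 [148 141 145]
w 162 [0.5619 0.2035 0.0375] u,V,h rel TCP mm -52.28929682527023 -97.12362147632939 [147 142 146]
w 166 [0.5639 0.203  0.0405] u,V,h rel TCP mm -50.23870226283833 -94.14671607119155 [145 139 143]
w 170 [0.566  0.2025 0.0423] u,V,h rel TCP mm -48.12769348099321 -92.33068831905352 [147 143 145]
w 174 [0.5681
[... 1797 characters left out ...]
0.51168682462088 [58 56 59]
bat 162 333 -35.944868158110296 -54.31523196593291 [ 2  6 11]
bat 160 332 -37.89485034855152 -52.70418184626302 [15 15 15]
bat 155 330 -41.92269520904773 -45.5623358342877 [0 0 1]
bat 160 335 -31.159209196494093 -50.88575980580268 [15 12 16]
bat 158 338 -24.46157332302224 -44.07640467438656 [ 5  7 12]
bat 150 330 -40.851962250016484 -43.99432916497415 [6 7 8]
wb 192 -42.1201208886691 -51.86234377282986
wb 200 -39.36220807712586 -46.49712871195696
wb 220 -32.638826280521656 -36.154721520010504
wb 300 -11.221237547203703 -3.004868833174995
wb 340 -1.3730845703707157 8.385404387098061
wb 357 5.713409303655438 8.506051479186649
wb 362 8.7423625733652 7.334087584032756
```

>>> carry_out(
  motion=[
    {"dx": 5, "dy": 0, "dz": 0, "spin": 0},
    {"dx": 9, "dy": 5, "dz": 0, "spin": 0},
    {"dx": 9, "dy": 18, "dz": 0, "spin": 0},
    {"dx": 9, "dy": 32, "dz": 0, "spin": 0},
    {"dx": 9, "dy": 43, "dz": 0, "spin": 0},
    {"dx": 9, "dy": 48, "dz": 0, "spin": 0},
    {"dx": 9, "dy": 48, "dz": 0, "spin": 0},
  ],
  newtons=30,
)

```text
clock: 5.12
position: [0.6214, 0.1883, 0.0868]
ee_rot: [0.703, -0.081, 0.08, -0.702]
force: [-0.5, 0.0, -1.9]
opening: 0.742
```

```bash
python3 - <<'E'
from go import *
st(); c=snap('side','side5')
cv2.imwrite('pics/side5c.png',cv2.resize(c['frame'][90:210,270:390,::-1],None,fx=5,fy=5,interpolation=cv2.INTER_CUBIC))
E
```

```text
t 5.125 pos [621.43 188.33  86.79] F [-0.52  0.02 -1.85] T [ 0.01 -0.06  0.03] open 63.361514191369686 jaw 76.97665272654115 
 [[ 0.97 -0.    0.23]
 [-0.23 -0.    0.97]
 [-0.   -1.   -0.  ]]
```

View pics/side5c.png

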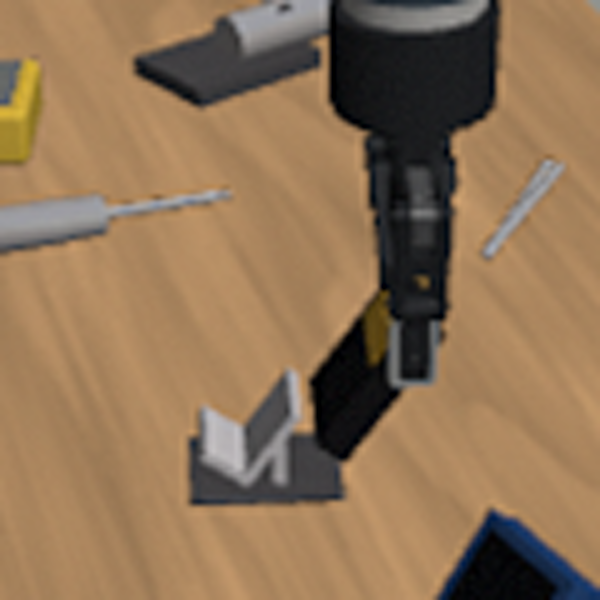

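The battery's lower end is now behind the rest's back: its edge is at (315,390) and the top of the back is at (292,375). I'll pull slowly towards the robot so the back swings the battery upright.

>>> carry_out(
  motion=[
    {"dx": -7, "dy": 0, "dz": 0, "spin": 0},
    {"dx": -12, "dy": 0, "dz": 0, "spin": 0},
    {"dx": -15, "dy": 0, "dz": 0, "spin": 0},
    {"dx": -18, "dy": 0, "dz": 0, "spin": 0},
    {"dx": -21, "dy": 0, "dz": 0, "spin": 0},
    {"dx": -24, "dy": 0, "dz": 0, "spin": 0},
    {"dx": -27, "dy": 0, "dz": 0, "spin": 0},
    {"dx": -27, "dy": 0, "dz": 0, "spin": 0},
  ],
  newtons=25,
)

```text
clock: 6.18
position: [0.5999, 0.1942, 0.0894]
ee_rot: [-0.702, 0.077, -0.084, 0.703]
force: [8.4, -2.4, -1.8]
opening: 0.739
```

```bash
python3 - <<'E'
from go import *
st(); c=snap('side','side6');snap('wrist','wrist6')
cv2.imwrite('pics/side6c.png',cv2.resize(c['frame'][90:210,270:390,::-1],None,fx=5,fy=5,interpolation=cv2.INTER_CUBIC))
E
```

```text
t 6.175 pos [599.89 194.17  89.44] F [ 8.44 -2.4  -1.78] T [-0.46 -1.77  0.06] open 63.07482676456453 jaw 76.93331313742222 
 [[ 0.97  0.01  0.23]
 [-0.23 -0.    0.97]
 [ 0.01 -1.    0.  ]]
```

View pics/side6c.png

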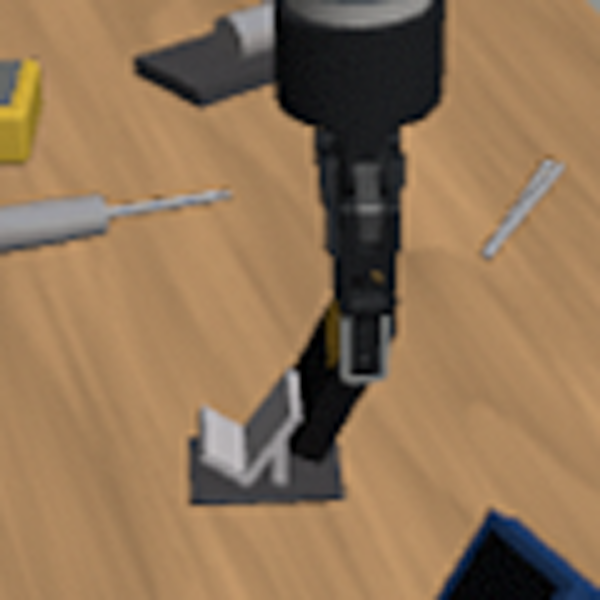

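View pics/wrist6.png

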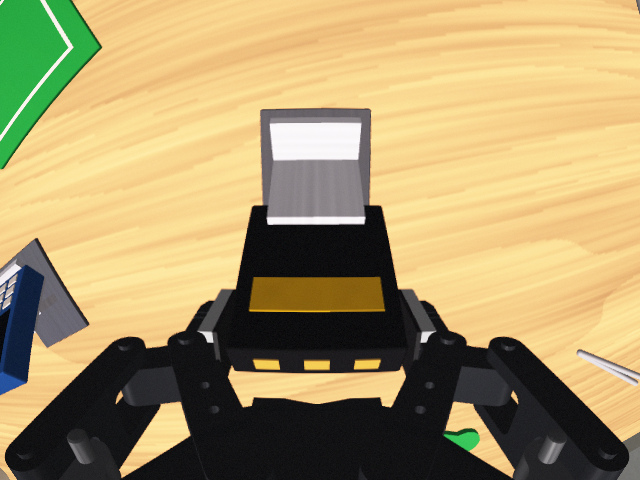

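It is rotating (about 25° of tilt left, 8 N). I'll keep pulling.

>>> carry_out(
  motion=[
    {"dx": -3, "dy": 0, "dz": 0, "spin": 0},
    {"dx": -6, "dy": 0, "dz": 0, "spin": 0},
    {"dx": -9, "dy": 0, "dz": 0, "spin": 0},
    {"dx": -12, "dy": 0, "dz": 0, "spin": 0},
    {"dx": -15, "dy": 0, "dz": 0, "spin": 0},
    {"dx": -18, "dy": 0, "dz": 0, "spin": 0},
    {"dx": -18, "dy": 0, "dz": 0, "spin": 0},
  ],
)

```text
clock: 7.15
position: [0.5833, 0.1984, 0.0903]
ee_rot: [-0.702, 0.076, -0.085, 0.703]
force: [8.0, -2.3, -0.1]
opening: 0.738
```

```bash
python3 - <<'E'
from go import *
st(); c=snap('side','side7');snap('wrist','wrist7')
cv2.imwrite('pics/side7c.png',cv2.resize(c['frame'][90:210,270:390,::-1],None,fx=5,fy=5,interpolation=cv2.INTER_CUBIC))
E
```

```text
t 7.15 pos [583.34 198.37  90.26] F [ 7.98 -2.34 -0.15] T [-0.5  -1.86  0.07] open 62.992532870480936 jaw 76.92802098950516 
 [[ 0.97  0.01  0.23]
 [-0.23 -0.    0.97]
 [ 0.01 -1.    0.  ]]
```

View pics/side7c.png

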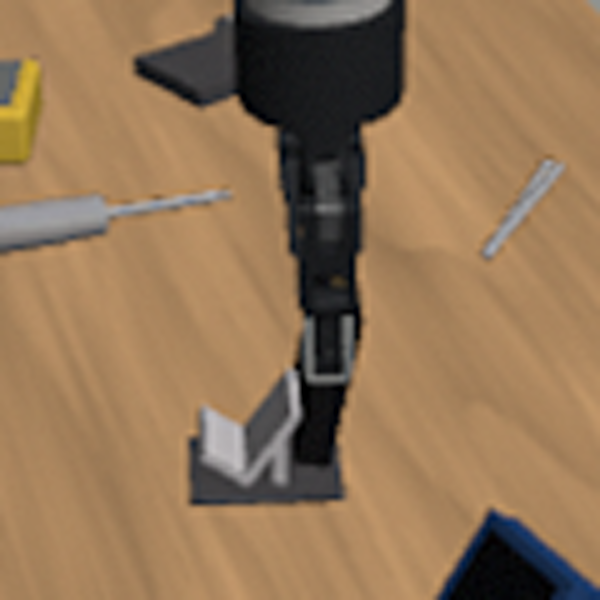

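View pics/wrist7.png

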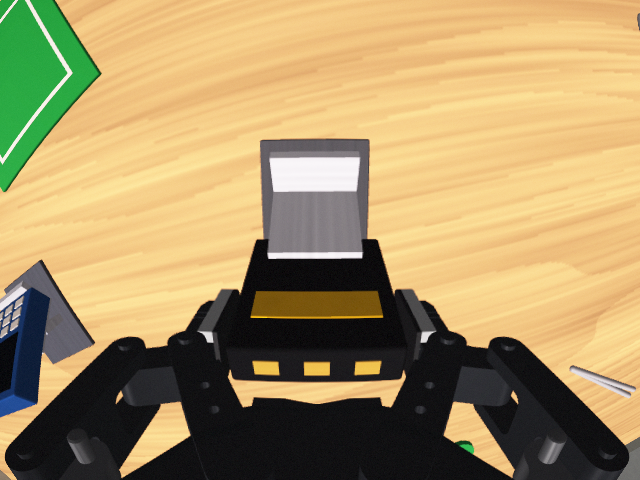

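```bash
cat > tilt.py <<'E'
from go import *
def tilt(name,v0,v1):
    c=dict(np.load(name+'.npz'));K=c['intrinsics'];Rm=R.from_quat(c['rotation']).as_matrix();out=[]
    p0=r.sense()['position']
    for v in range(v0,v1):
      for u in range(290,345,4):
        a=np.array([u-K[0,2],v-K[1,2]]);rr=np.hypot(*a);z=c['z_map'][v,u]
        p=Rm@np.array([*(a/rr*np.tan(rr/K[0,0])*z),z])+c['xyz']-p0;out.append([p@U,p[2]])
    o=np.array(out)*1000;k=np.polyfit(o[:,1],o[:,0],1);res=np.abs(o[:,0]-np.polyval(k,o[:,1]))
    o=o[res<2];k=np.polyfit(o[:,1],o[:,0],1)
    print(name,'tilt deg',np.degrees(np.arctan(k[0])),'rng',o.min(0),o.max(0))
    return o
E
python3 - <<'E'
from tilt import *
tilt('wrist4',195,340);tilt('wrist6',228,340);o=tilt('wrist7',262,344);tilt('wrist7',352,375)
E
```

```text
wrist4 tilt deg 31.878000317170926 rng [0.2  8.38] [19.51 42.02]
wrist6 tilt deg 24.112903784657394 rng [ -6.95 -39.89] [11.42  2.95]
wrist7 tilt deg 11.251919420073794 rng [-12.25 -45.46] [-1.04  8.04]
wrist7 tilt deg -74.47967154558667 rng [-0.28  7.18] [12.14 10.86]
```

>>> carry_out(
  motion=[
    {"dx": -3, "dy": 0, "dz": 0, "spin": 0},
    {"dx": -6, "dy": 0, "dz": 0, "spin": 0},
    {"dx": -9, "dy": 0, "dz": 0, "spin": 0},
    {"dx": -11, "dy": 0, "dz": 0, "spin": 0},
    {"dx": -11, "dy": 0, "dz": 0, "spin": 0},
  ],
)

```text
clock: 7.88
position: [0.5732, 0.2009, 0.0908]
ee_rot: [-0.702, 0.076, -0.085, 0.703]
force: [7.8, -2.6, 1.4]
opening: 0.741
```

```bash
python3 - <<'E'
from tilt import *
st(); c=snap('side','side8');snap('wrist','wrist8')
cv2.imwrite('pics/side8c.png',cv2.resize(c['frame'][90:210,270:390,::-1],None,fx=5,fy=5,interpolation=cv2.INTER_CUBIC))
tilt('wrist8',290,342)
E
```

```text
t 7.875 pos [573.16 200.9   90.75] F [ 7.83 -2.61  1.42] T [-0.5  -1.91  0.02] open 63.292048509963564 jaw 76.92478436376915 
 [[ 0.97  0.01  0.23]
 [-0.23 -0.    0.97]
 [ 0.01 -1.    0.  ]]
wrist8 tilt deg 0.644949543185394 rng [ -3.05 -34.96] [-0.67  6.36]
```

View pics/side8c.png

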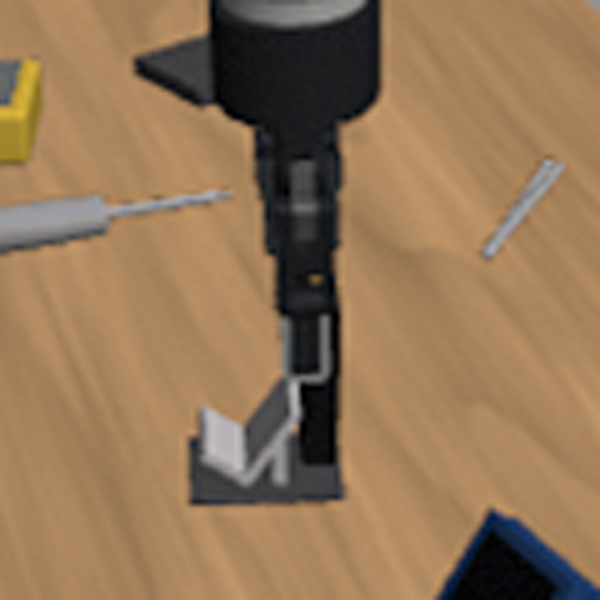

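View pics/wrist8.png

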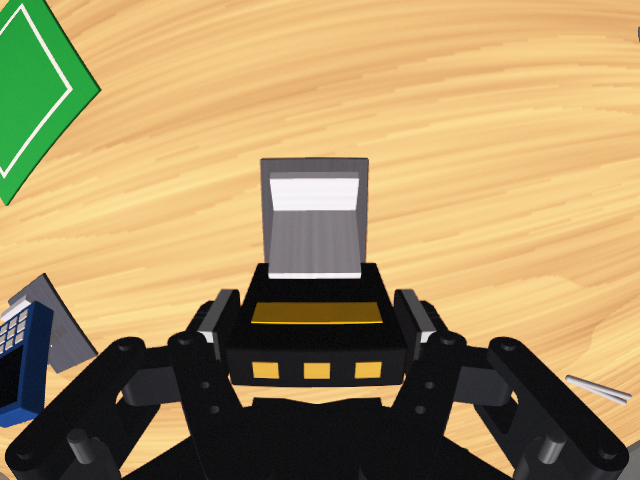

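The side and wrist views show the battery upright, with a face tilt of about 1°. I'll back off, lift, and check the joints.

>>> carry_out(
  motion=[
    {"dx": 4, "dy": 0, "dz": 0, "spin": 0},
    {"dx": 7, "dy": -5, "dz": 0, "spin": 0},
    {"dx": 10, "dy": -30, "dz": 0, "spin": 0},
    {"dx": 10, "dy": -60, "dz": 0, "spin": 0},
    {"dx": 10, "dy": -90, "dz": 0, "spin": 0},
    {"dx": 10, "dy": -110, "dz": 0, "spin": 0},
    {"dx": 10, "dy": -110, "dz": 0, "spin": 0},
  ],
  newtons=40,
)

```text
clock: 8.85
position: [0.577, 0.1991, 0.1986]
ee_rot: [-0.702, 0.08, -0.08, 0.703]
force: [0.0, -0.7, -1.3]
opening: 0.744
```

```bash
python3 - <<'E'
from tilt import *
st();print(r.sense()['q']); snap('wrist','wrist9');c=snap('side','side9');snap('top','top9')
cv2.imwrite('pics/side9c.png',cv2.resize(c['frame'][60:180,270:390,::-1],None,fx=5,fy=5,interpolation=cv2.INTER_CUBIC))
tilt('wrist9',290,342)
print(plan([.558,-.2286,.2],77))
E
```

```text
t 8.85 pos [577.05 199.1  198.63] F [ 0.04 -0.73 -1.27] T [ 0.04  0.03 -0.  ] open 63.50227066907442 jaw 76.99239167047956 
 [[ 0.97  0.    0.23]
 [-0.23  0.    0.97]
 [ 0.   -1.    0.  ]]
[0.23 0.47 0.07 1.17 0.   0.46]
wrist9 tilt deg 1.8295646978627327 rng [ -1.99 -29.75] [0.44 6.75]
(array([  78.95,   -4.  , -420.24]), np.float64(-0.01620555698827029))
```

View pics/side9c.png

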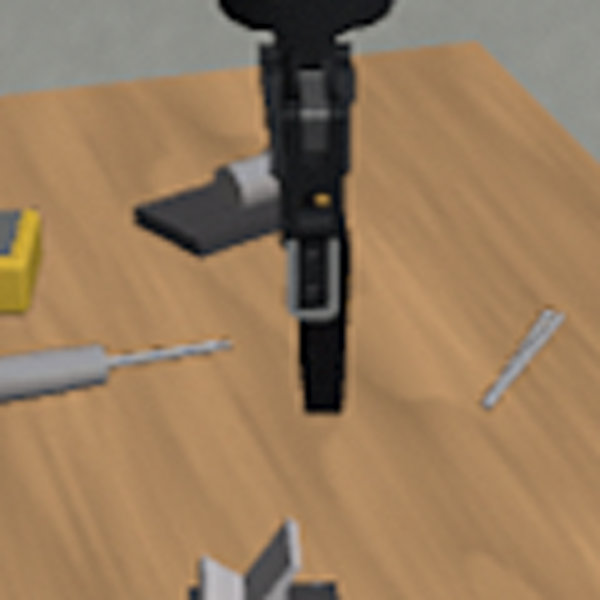

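It is held upright with clearance. I'll traverse to above the pad.

>>> carry_out(
  motion=[
    {"dx": 5, "dy": 0, "dz": -25, "spin": 0},
    {"dx": 13, "dy": 0, "dz": -70, "spin": 0},
    {"dx": 22, "dy": 0, "dz": -120, "spin": 0},
    {"dx": 32, "dy": 0, "dz": -170, "spin": 0},
    {"dx": 41, "dy": 0, "dz": -220, "spin": 0},
    {"dx": 51, "dy": 0, "dz": -270, "spin": 0},
    {"dx": 60, "dy": 0, "dz": -320, "spin": 0},
    {"dx": 70, "dy": 0, "dz": -370, "spin": 0},
    {"dx": 76, "dy": 0, "dz": -405, "spin": 0},
    {"dx": 79, "dy": 0, "dz": -420, "spin": 0},
  ],
)

```text
clock: 10.25
position: [0.5581, -0.2296, 0.1956]
ee_rot: [-0.702, 0.082, -0.08, 0.703]
force: [-0.1, 0.5, -1.5]
opening: 0.74
```

>>> carry_out(
  motion=[
    {"dx": 0, "dy": 30, "dz": 0, "spin": 0},
    {"dx": 0, "dy": 70, "dz": 0, "spin": 0},
    {"dx": 0, "dy": 90, "dz": 0, "spin": 0},
    {"dx": 0, "dy": 100, "dz": 0, "spin": 0},
    {"dx": 0, "dy": 100, "dz": 0, "spin": 0},
  ],
)

```text
clock: 10.88
position: [0.5588, -0.2273, 0.0965]
ee_rot: [-0.702, 0.081, -0.079, 0.703]
force: [0.0, 0.9, -2.4]
opening: 0.74
```

```bash
python3 - <<'E'
from tilt import *
st(); snap('wrist','wrist10');c=snap('side','side10')
cv2.imwrite('pics/side10c.png',cv2.resize(c['frame'][220:350,320:460,::-1],None,fx=5,fy=5,interpolation=cv2.INTER_CUBIC))
tilt('wrist10',290,342)
E
```

```text
t 10.875 pos [ 558.82 -227.28   96.53] F [ 0.05  0.92 -2.39] T [ 0.03  0.05 -0.02] open 63.23639274896946 jaw 77.01784506382505 
 [[ 0.97 -0.    0.22]
 [-0.22  0.    0.97]
 [-0.   -1.    0.  ]]
wrist10 tilt deg 2.2057405483290173 rng [ -4.55 -38.16] [-1.93  4.38]
```

View pics/side10c.png

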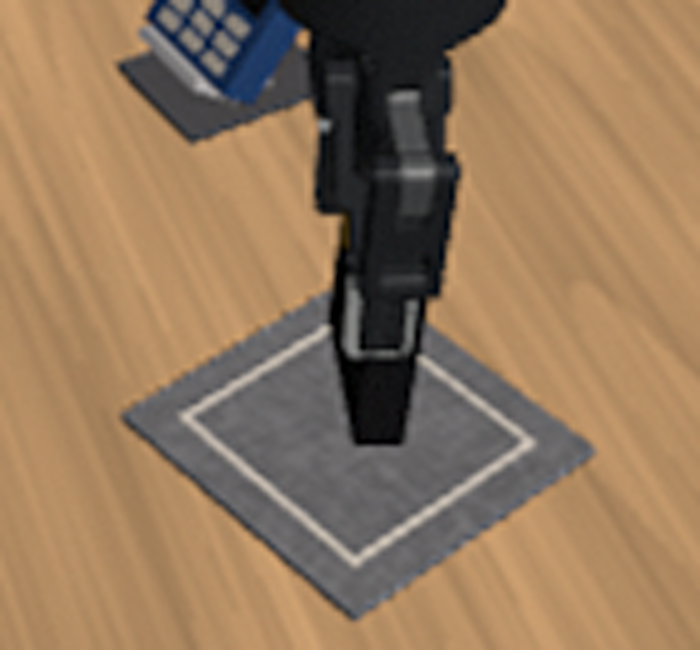

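View pics/wrist10.png

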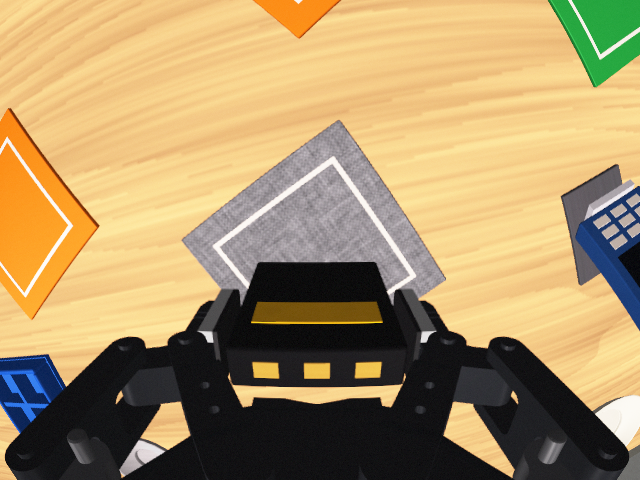

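Side crop: the battery's near-end bottom edge is at (380,440), above the white frame and roughly mid-pad. I'll measure its height and offset.

```bash
python3 - <<'E'
from go import *
from cloud import cloud
np.set_printoptions(precision=4,suppress=True)
s=dict(np.load('side10.npz'));P=cloud(s);p0=r.sense()['position']
for v in (296,300,304,306,307,308,309,310):
    row=[u for u in range(380,412) if s['frame'][v,u].max()<50]
    if row:
        print(v,row[0],row[-1],P[v,row[0]+1],P[v,(row[0]+row[-1])//2],P[v,row[-1]-1],'u rel', (P[v,row[0]+1]-p0)@U*1000,(P[v,row[-1]-1]-p0)@U*1000)
E
```

```text
296 388 402 [ 0.5512 -0.2429  0.0446] [ 0.5542 -0.2597  0.06  ] [ 0.5648 -0.2605  0.0578] u rel -5.1928045584472144 11.97083220037494
300 389 401 [ 0.5492 -0.2526  0.0451] [ 0.5558 -0.258   0.0485] [ 0.5641 -0.26    0.0481] u rel -4.964103082370677 11.142717402242843
304 390 400 [ 0.5501 -0.2563  0.0388] [ 0.5553 -0.2606  0.0416] [ 0.5627 -0.2607  0.0395] u rel -3.3232069684592758 9.97506312679813
306 390 400 [ 0.5492 -0.2589  0.0368] [ 0.5559 -0.2602  0.0362] [ 0.5628 -0.2613  0.0353] u rel -3.587086481819807 10.213670875094769
307 391 400 [ 0.5508 -0.2598  0.0348] [ 0.5562 -0.26    0.0334] [ 0.5624 -0.2626  0.0342] u rel -1.8350503096686521 10.09537875737527
308 391 399 [ 0.5517 -0.2582  0.0305] [ 0.5569 -0.259   0.0297] [ 0.5622 -0.2597  0.029 ] u rel -1.2699580678663938 9.238720149048289
```

The bottom edge is at about z = 0.028 and centred at about (0.564, -0.229), against a pad centre of (0.563, -0.230). I'll lower it in small steps.

>>> carry_out(
  motion=[
    {"dx": 0, "dy": 6, "dz": 0, "spin": 0},
    {"dx": 0, "dy": 12, "dz": 0, "spin": 0},
    {"dx": 0, "dy": 16, "dz": 0, "spin": 0},
    {"dx": 0, "dy": 18, "dz": 0, "spin": 0},
    {"dx": 0, "dy": 19, "dz": 0, "spin": 0},
    {"dx": 0, "dy": 20, "dz": 0, "spin": 0},
    {"dx": 0, "dy": 20, "dz": 0, "spin": 0},
  ],
  newtons=25,
)

```text
clock: 11.85
position: [0.5593, -0.2283, 0.0773]
ee_rot: [-0.703, 0.08, -0.08, 0.703]
force: [-0.6, 1.1, -1.6]
opening: 0.743
```

>>> carry_out(
  motion=[
    {"dx": 0, "dy": 0.6, "dz": 0, "spin": 0},
    {"dx": 0, "dy": 1.2, "dz": 0, "spin": 0},
    {"dx": 0, "dy": 1.8, "dz": 0, "spin": 0},
    {"dx": 0, "dy": 2.4, "dz": 0, "spin": 0},
  ],
)

```text
clock: 12.35
position: [0.5593, -0.2282, 0.0748]
ee_rot: [-0.703, 0.08, -0.08, 0.703]
force: [0.4, 0.2, -1.9]
opening: 0.739
```

>>> carry_out(
  motion=[
    {"dx": 0, "dy": 0.6, "dz": 0, "spin": 0},
    {"dx": 0, "dy": 1.2, "dz": 0, "spin": 0},
    {"dx": 0, "dy": 1.8, "dz": 0, "spin": 0},
  ],
)

```text
clock: 12.72
position: [0.5594, -0.2283, 0.0734]
ee_rot: [-0.703, 0.08, -0.08, 0.703]
force: [-1.2, 0.5, 4.4]
opening: 0.739
```

It has touched (about 6 N change). I'll press a little more to seat it, then look.

>>> carry_out(
  motion=[
    {"dx": 0, "dy": 0.4, "dz": 0, "spin": 0},
    {"dx": 0, "dy": 0.8, "dz": 0, "spin": 0},
    {"dx": 0, "dy": 0.8, "dz": 0, "spin": 0},
  ],
)

```text
clock: 13.1
position: [0.5595, -0.2282, 0.0734]
ee_rot: [0.703, -0.08, 0.08, -0.702]
force: [-2.5, 2.2, 5.5]
opening: 0.744
```

```bash
python3 - <<'E'
from tilt import *
st(); snap('wrist','wrist11');c=snap('side','side11')
cv2.imwrite('pics/side11c.png',cv2.resize(c['frame'][220:350,320:460,::-1],None,fx=5,fy=5,interpolation=cv2.INTER_CUBIC))
tilt('wrist11',290,342)
E
```

```text
t 13.1 pos [ 559.46 -228.23   73.35] F [-2.49  2.21  5.49] T [ 0.32  0.58 -0.03] open 63.51642037543949 jaw 76.98265017236628 
 [[ 0.97  0.    0.23]
 [-0.23 -0.    0.97]
 [ 0.   -1.   -0.  ]]
wrist11 tilt deg 1.586140208933579 rng [ -3.12 -27.14] [-1.16 -2.49]
```

View pics/side11c.png

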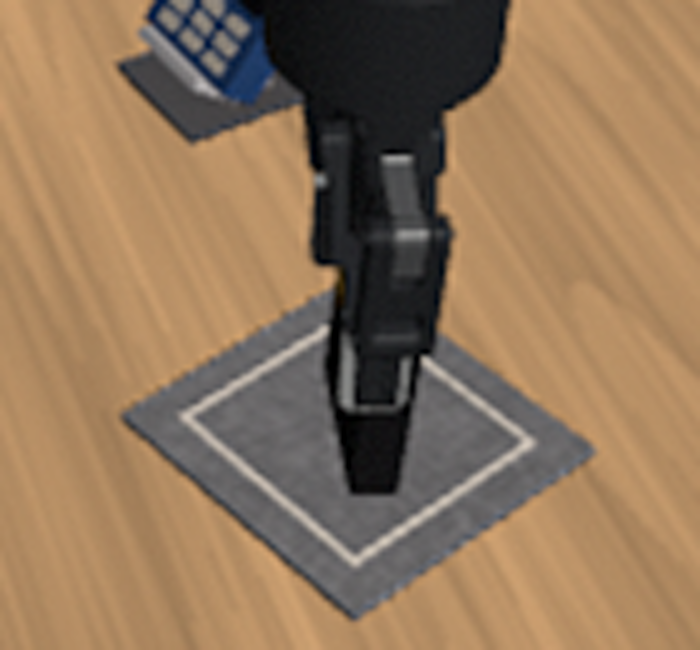

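The battery is on the pad, with its near-end bottom at (373,490), inside the frame. I'll open slowly.

>>> carry_out(
  motion=[
    {"dx": 0, "dy": 0, "dz": 0, "spin": 0},
    {"dx": 0, "dy": 0, "dz": 0, "spin": 0},
  ],
  fingers=66,
)

```text
clock: 13.45
position: [0.5595, -0.2284, 0.0722]
ee_rot: [0.703, -0.08, 0.08, -0.703]
force: [0.3, -0.6, -0.2]
opening: 0.776
```

>>> carry_out(
  motion=[
    {"dx": 0, "dy": 0, "dz": 0, "spin": 0},
    {"dx": 0, "dy": 0, "dz": 0, "spin": 0},
    {"dx": 0, "dy": 0, "dz": 0, "spin": 0},
    {"dx": 0, "dy": 0, "dz": 0, "spin": 0},
  ],
  fingers=84,
)

```text
clock: 13.95
position: [0.5593, -0.2282, 0.0722]
ee_rot: [-0.703, 0.08, -0.08, 0.703]
force: [-0.4, -0.1, 0.0]
opening: 0.984
```

```bash
python3 - <<'E'
from tilt import *
st(); snap('wrist','wrist12')
tilt('wrist12',290,342)
E
```

```text
t 13.95 pos [ 559.34 -228.21   72.25] F [-0.4  -0.11  0.03] T [ 0.01  0.02 -0.02] open 84.01660613649098 jaw 76.97867872894666 
 [[ 0.97  0.    0.23]
 [-0.23  0.    0.97]
 [ 0.   -1.    0.  ]]
wrist12 tilt deg -0.40109202392112886 rng [ -6.09 -32.6 ] [-3.51 11.32]
```

View pics/wrist12.png

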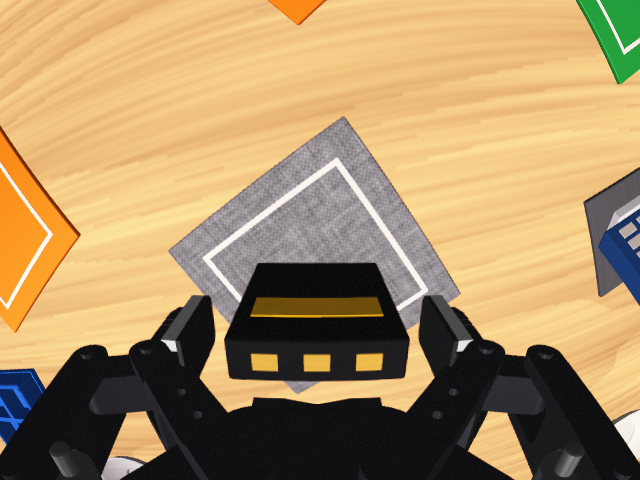

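The fingers are clear on both sides, with gaps at columns 215–226 and 408–420, and the battery is standing. I'll rise straight up and back towards the robot.

>>> carry_out(
  motion=[
    {"dx": 0, "dy": -8, "dz": 0, "spin": 0},
    {"dx": 0, "dy": -25, "dz": 0, "spin": 0},
    {"dx": 0, "dy": -55, "dz": 0, "spin": 0},
    {"dx": 0, "dy": -100, "dz": 0, "spin": 0},
    {"dx": 0, "dy": -150, "dz": 0, "spin": 0},
    {"dx": -50, "dy": -180, "dz": 0, "spin": 0},
    {"dx": -100, "dy": -180, "dz": 0, "spin": 0},
    {"dx": -130, "dy": -180, "dz": 0, "spin": 0},
    {"dx": -130, "dy": -180, "dz": 0, "spin": 0},
  ],
)

```text
clock: 15.12
position: [0.4308, -0.1982, 0.2532]
ee_rot: [-0.703, 0.08, -0.081, 0.703]
force: [-0.0, 0.5, -0.3]
opening: 0.987
```

```bash
python3 - <<'E'
from go import *
from cloud import cloud
st();np.set_printoptions(precision=4,suppress=True)
a=snap('side','side13');t=snap('top','top13')
im=np.hstack([cv2.resize(a['frame'][180:350,320:460],None,fx=3,fy=3),cv2.resize(t['frame'][150:320,260:380+20],None,fx=2.5,fy=3)])
cv2.imwrite('pics/end.png',im[:,:,::-1])
for n,c,box in(('side',a,(340,442,230,345)),('top',t,(330,415,160,240))):
    P=cloud(c);sl=np.s_[box[2]:box[3],box[0]:box[1]];p=P[sl][c['z_map'][sl]>0]
    q=p[(np.hypot(p[:,0]-.563,p[:,1]+.2297)<.07)&(p[:,2]>.015)&(p[:,2]<.12)]
    tp=q[q[:,2]>.078]
    print(n,len(q),'zmax',q[:,2].max(),'top centre',cv2.minAreaRect((tp[:,:2]*1000).astype(np.float32)))
# phone shift check
for n,c in(('side',a),):
    o=np.load('side0.npz')['frame'][185:250,340:392].astype(int);print('phone diff',np.abs(o-c['frame'][185:250,340:392]).max(2).mean())
E
```

```text
t 15.125 pos [ 430.85 -198.24  253.17] F [-0.02  0.45 -0.35] T [-0.02 -0.01  0.03] open 84.32525406214945 jaw 76.92879452078677 
 [[ 0.97  0.    0.23]
 [-0.23  0.    0.97]
 [ 0.   -1.    0.  ]]
side 781 zmax 0.08714109444700646 top centre ((562.9214477539062, -229.6269989013672), (65.81446838378906, 18.730037689208984), 77.13018035888672)
top 162 zmax 0.08909247348197691 top centre ((569.3829345703125, -212.54766845703125), (27.51885414123535, 18.281997680664062), 74.53424072265625)
phone diff 6.076331360946746
```

View pics/end.png

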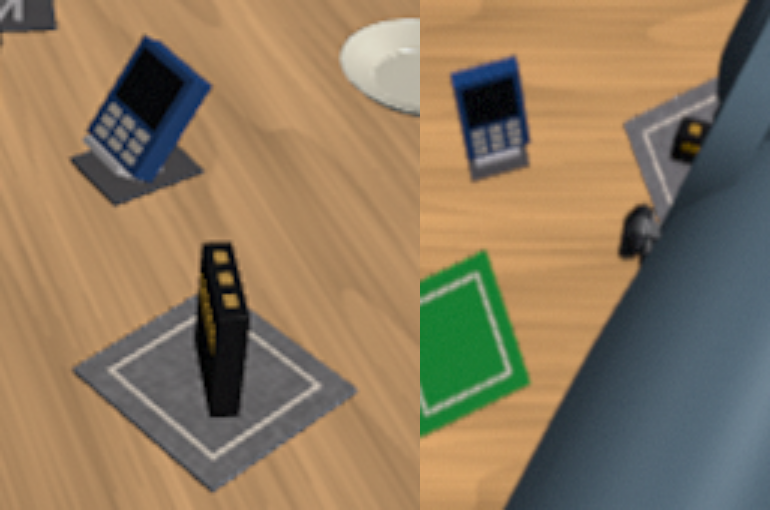

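Side view: the battery stands upright with its contacts on top. Its centre measures (0.563, -0.230), the pad's centre, and its top is at 0.087. The phone is untouched. The arm hides part of the battery in the top view. I'm handing the job in.

```bash
python3 - <<'E'
from plant import r
print(r.job_done())
E
```

```text
the job is handed in; nothing more can be done
None
```

I handed the job in at about 15 s of the 38 s allowed. The battery stands upright on the grey pad with its contacts on top. No verdict is reported.

**What I did:** I gripped the battery by its ends and lifted it off along the slope. The tool can't tilt, so I drew the battery's lower end against the top edge of its own rest, which turned it upright in the grip. Then I carried it to the pad, set it down with about 6 N of contact, let go and backed off.

**Last checks:**
- **Position:** in the side view the battery's top centre is at (0.563, -0.230). The pad's centre was measured at (0.563, -0.230).
- **Height:** the contact edge is at 0.087–0.089 m, against the expected 0.084 m. I put the difference down to camera error.
- **Tilt:** the wrist camera gave about 0° after release. It had read about 32° at the known 35°, so it may be off by a few degrees.
- **Phone:** it looks unmoved in the pictures, with only a rough image difference taken as a number.

**Disagreements:**
- The arm hid most of the battery in the last top picture. Its centre from that view, (0.569, -0.213), covers only the visible part, so I left it out.
- Early on, the wrist camera placed the battery about 4 mm further to the side than the top and side cameras. I centred on a closer wrist picture instead.

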